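Build the rolling stop up to the height gauge

TASK

The tin stands in the way on the plate of the height gauge: lift it off and stand it upright in the middle of the round cork trivet. Then build a rolling stop on the plate from boards of the sloping rack, one flat on another, centred on the plate and in line with it, choosing among the thick and thin boards so that the top of the stack comes level with the gauge's tab, between its lower and upper edges. Stop there, leave in the rack what you do not need, do not shift the tab, and do not disturb the egg cup or the dough divider.

Things in the scene. Friction and masses are not known exactly. Their poses are not given: they have to be found in the camera images.
- mat: thin grey silicone rolling mat, 300 x 200 x 3 mm, fixed; origin at the centre of its underside, z up. The height gauge stands about its middle
- plate (a point): centre of the stacking place on the top face of the height gauge's foot plate (fixed, steel), 9 mm above the work surface. z up; x points to the gauge's post; boards are stacked centred here, lengths along x. The plate is 90 mm wide (y) and reaches from x = -70 to +110 mm; a 14 mm square post stands at x = 98 mm, rising 130 mm above the plate
- tab_mid (a point): the gauge's mark: a steel tab, 16 mm high and 34 mm wide, on a stiff slide on the post, set 82 to 98 mm (its middle) above the plate, differently each time. This point is on its face towards the stack, 74 mm along x from the plate's stacking centre, half-way up the tab. The stack is right when its top is between the tab's lower and upper edges
- rack: fixed dark wooden rack; origin on the work surface below the middle of its slope, z up. The slope, 340 mm wide (y), 135 mm long, falls towards its -x (the robot) at 30 degrees, middle 50 mm above the work surface; a 14 mm lip along its low edge. Four boards lie side by side on it, lengths up and down the slope, 85 mm apart (35 mm free between), in any order
- rack_rail (a point): middle of a fixed horizontal steel rail, 14 mm thick, 400 mm long along the rack's y, 200 mm above the work surface, straight above the boards' middles: a gripper must come in square to the slope, leaning back to the robot by 30 degrees. Its end posts stand 85 mm behind (rack +x) at y = +-200 mm
- thick_a_mid (a point): loose plain poplar board, 120 mm long (its x) by 50 mm wide (its y) by 36 mm thick (its z); this point is its very centre. It starts on the rack's slope, its z square to the slope; the same either way up and either way round. Weighs about 110 g
- thick_b_mid (a point): loose plain poplar board, 120 mm long (its x) by 50 mm wide (its y) by 36 mm thick (its z); this point is its very centre. It starts on the rack's slope, its z square to the slope; the same either way up and either way round. Weighs about 110 g
- thin_a_mid (a point): loose plain poplar board, 120 mm long (its x) by 50 mm wide (its y) by 24 mm thick (its z); this point is its very centre. It starts on the rack's slope, its z square to the slope; the same either way up and either way round. Weighs about 75 g
- thin_b_mid (a point): loose plain poplar board, 120 mm long (its x) by 50 mm wide (its y) by 24 mm thick (its z); this point is its very centre. It starts on the rack's slope, its z square to the slope; the same either way up and either way round. Weighs about 75 g
- tin_mid (a point): loose lidded tin of brushed aluminium, upright, about 250 g: a cylinder 60 mm in diameter and 74 mm high with a small steel knob on the lid (20 mm wide, top at 84 mm). This point is on its axis 42 mm above its underside, half-way up; z along the axis. Starts on the plate of the gauge
- trivet_top (a point): centre of the top face of the round cork trivet, 110 mm in diameter and 8 mm high, fixed; z up
- egg_cup: bystander: white ceramic egg cup, loose, 50 mm wide and 64 mm high; origin at the centre of its underside
- divider: bystander: stainless dough divider lying flat, loose, blade 110 x 150 x 3 mm with a round wooden handle 24 mm thick along one 150 mm edge; origin at the middle of the blade's underside
Mind the look-alikes: they are no part of the job. There is more than one size of the part that bears plate; the job needs the largest.

How it is judged:
By the outcome, as a careful person would: the job done as asked, in the order asked, and still so for the second after the job is handed in, with the robot touching nothing.
It also fails if it takes over 72 s, if anything falls off the work surface, if the arm or the gripper's body presses on something with over 40 N, if the wrist force passes 120 N, or if a joint passes its speed limit or range.

ROBOT

A 6-joint arm with a two-finger parallel gripper is mounted at the origin on the work surface. World frame = base frame: x ahead of the robot, y to its left, z up, the work surface at z = 0. Lengths are in m, angles in degrees, forces in N, time in s.
With the tool pointing down it reaches from about 0.325 to 0.85 m from the base axis. Payload 15.5 kg.
Tool frame: the origin (TCP) lies at the very end of the fingers, on their centre line; the grasp point (between the pads) lies arm.grip_depth behind it (arm.grip_depth is the distance from the TCP to the grasp point, in m); z points along the fingers, y is the direction in which the jaws open and shut (so a half turn about z gives the same grasp; the last joint's range is limited). The gripper opens to 91 mm and grips with 3 to 60 N. Pads are 32 mm wide; open, the fingers measure 118 mm over their backs; the gripper's body (76 mm by 178 mm) begins 60 mm behind the grasp point.
Start: joints at [-79.612, 28.281, 77.091, -0, 74.628, -5.472], TCP at [0.171, -0.601, 0.214] pointing down, gripper open.
Joint ranges: [-166.48, 166.48], [-47.26, 123.95], [12.59, 153.08], [-70.14, 250.14], [6.76, 159.57], [-176.63, 176.63]. Speed limits (degrees/s): [108.29, 108.29, 147.25, 172.46, 172.46, 172.46].

INTERFACE

Orientations are given as a 3x3 rotation matrix whose columns are the frame's x, y, z axes.
In Python, from rig import arm gives the robot as it stands. Calls block until the motion is done:
- arm.move_to(position, orientation): joint-space move of the TCP to a pose.
- arm.move_l(position, orientation=None, feed=0.15): straight line of the TCP; orientation=None keeps the orientation; feed is the mean speed in m/s.
- arm.move_joints(angles): joint-space move.
- arm.grip(opening): finger opening in m; the grip force is fixed at half the most; returns when the fingers have stopped.
- arm.sleep(seconds).
- arm.solve_ik(position, orientation): joint angles nearest the present ones, or None.
- arm.snapshot(name): name is "side" or "top" or "wrist"; returns the picture (384x512x3 uint8, red, green, blue); there is no depth.
- arm.get_calibration(name): a dict with "intrinsics" (3x3 intrinsics, pixels), "cam_to_world" (4x4, takes a point from camera to world coordinates). Camera axes: x right, y down, z forward; pixel columns grow to the right and rows downward; lengths in m; the calibration is good to about 2 mm. A picture is of the moment at which its call begins: read the wrist's pose just before it. get_calibration takes no time and is no camera call; for the wrist camera it gives the pose at the moment of the call.
A pose or a line that the arm cannot do raises arm.Unreachable and nothing moves.
- arm.sign_off(): hands the job in, once; it reports no verdict.
Readings, each from a call of its own:
- arm.current_t(): time.
- arm.current_joint_positions(): joint angles.
- arm.current_dq(): joint speeds.
- arm.current_tau(): joint torques, N m.
- arm.current_ee_pos(): TCP position.
- arm.current_tool_rot(): TCP orientation.
- arm.current_force(): force on the tool from outside, world axes, zero at the start.
- arm.current_torque(): the same for the moment, N m.
- arm.current_width(): finger opening in m.
Only numpy, scipy, OpenCV 4.12 (cv2) and the standard library are available. Lean on these libraries where they do the work, as an engineer would, in place of code of your own. Each camera call takes 0.05 s, during which the arm holds its last target.

## Working session

There is one attempt and no reset: what is moved stays moved. The work goes in short steps, each a Python script; the robot and the scene stay as the last script left them, time stands still between calls to the robot, and variables do not carry over. Pictures are saved under pics/ and viewed, and the job is handed in when it is done.

```bash
ls; mkdir -p pics; python3 - <<'E'
from rig import arm
import cv2
for n in ("side","top","wrist"):
    im=arm.snapshot(n); c=arm.get_calibration(n)
    cv2.imwrite(f"pics/{n}0.png",im[:,:,::-1]); print(n,c["intrinsics"],c["cam_to_world"])
print(arm.grip_depth,arm.current_t())
E
```

```text
pics
side [[445.52413837   0.         254.10239521]
 [  0.         445.52413837 181.58259544]
 [  0.           0.           1.        ]] [[-0.8585237  -0.35412131  0.37085731  0.17849966]
 [-0.51240823  0.56516504 -0.64654952  0.71336225]
 [ 0.01936138 -0.74510843 -0.66666226  0.86494344]
 [ 0.          0.          0.          1.        ]]
top [[483.63354238   0.         252.20754913]
 [  0.         483.63354238 183.30902484]
 [  0.           0.           1.        ]] [[ 2.31723827e-02 -9.93261195e-01  1.13557205e-01  4.10302921e-01]
 [-9.99731206e-01 -2.29376342e-02  3.37356035e-03  2.02620198e-02]
 [-7.46092964e-04 -1.13604855e-01 -9.93525732e-01  1.61943032e+00]
 [ 0.00000000e+00  0.00000000e+00  0.00000000e+00  1.00000000e+00]]
wrist [[315.74205798   0.         256.7918291 ]
 [  0.         315.74205798 193.54458793]
 [  0.           0.           1.        ]] [[ 0.27396163 -0.9280136  -0.25245946  0.2438784 ]
 [-0.96173932 -0.26478615 -0.07032625 -0.58015242]
 [-0.00158405  0.26206689 -0.96504841  0.38373372]
 [ 0.          0.          0.          1.        ]]
0.0188 0.15
```

```bash
python3 -c "
import cv2
for n in ('top','side'):
    im=cv2.imread(f'pics/{n}0.png'); cv2.imwrite(f'pics/{n}0b.png',cv2.resize(im,(800,600),interpolation=cv2.INTER_CUBIC))"
```

```text
(no output)
```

View pics/top0b.png

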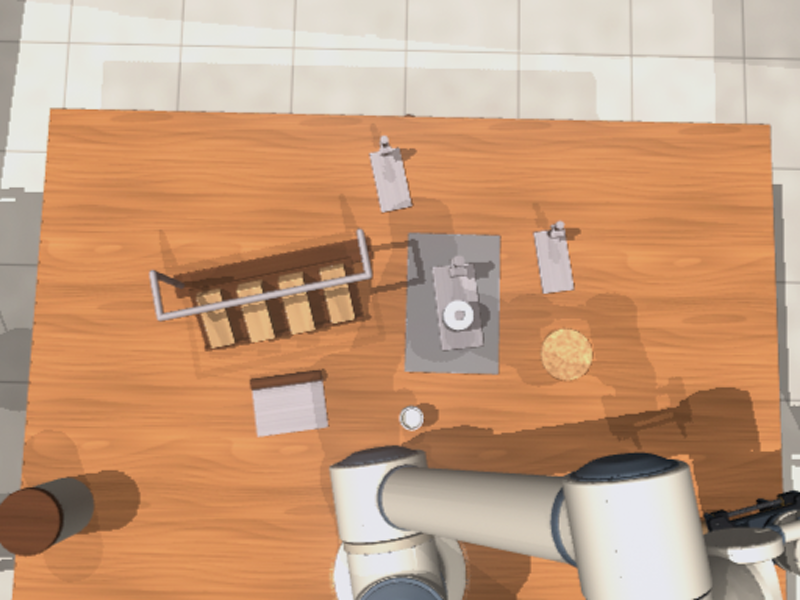

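View pics/side0b.png

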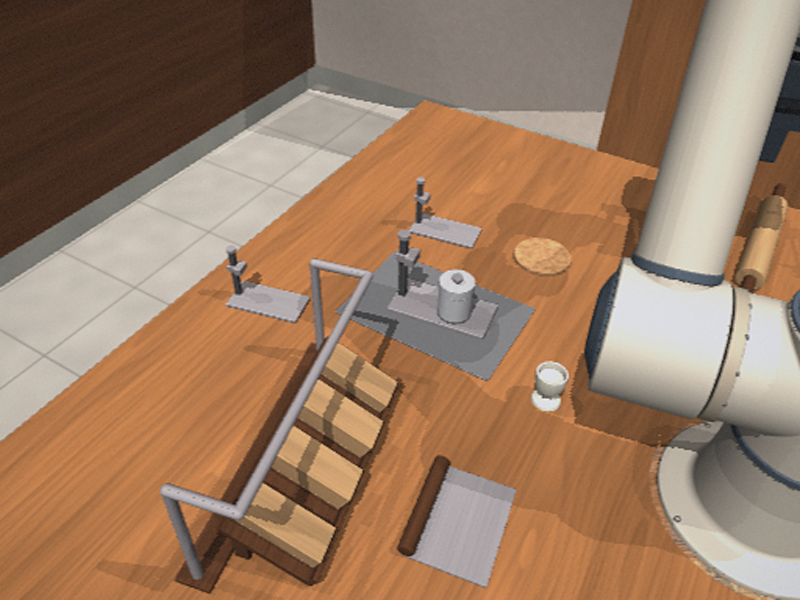

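View pics/wrist0.png

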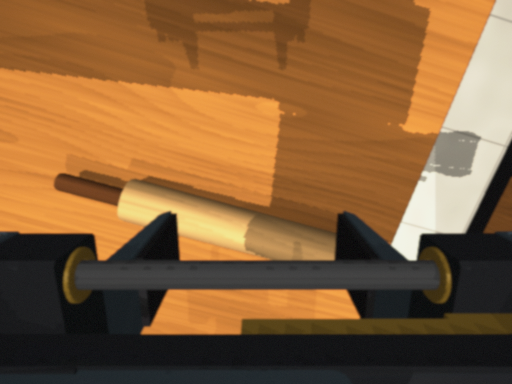

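The top view shows the mat, with the largest gauge and the tin on it, at about (460,310) of 800x600. The rack is at (270,300), the trivet at (567,354), the egg cup at (411,418) and the divider at (290,400). Two smaller look-alike gauges stand to the sides.

```bash
cat > h.py <<'E'
import numpy as np, cv2
def ray(c,uv):
    K=c["intrinsics"];T=c["cam_to_world"]
    d=T[:3,:3]@np.linalg.solve(K,[uv[0],uv[1],1.]); return T[:3,3],d
def onz(c,uv,z):
    o,d=ray(c,uv); return o+d*(z-o[2])/d[2]
def proj(c,P):
    K=c["intrinsics"];T=c["cam_to_world"]
    p=(np.atleast_2d(P)-T[:3,3])@T[:3,:3]@K.T
    return p[:,:2]/p[:,2:]
E
python3 - <<'E'
from rig import arm
from h import *
c=arm.get_calibration("top"); s=1.5625
for n,u,z in [("trivet",(567,354),.008),("tin knob",(459,315),.093),("egg",(411,418),.06),("pl1",(433,268),.009),("pl2",(474,265),.009),("pl3",(483,346),.009),("pl4",(441,351),.009),("mat1",(408,235),.003),("mat2",(500,235),.003),("mat3",(499,374),.003),("mat4",(405,372),.003),("rail1",(160,318),.2),("rail2",(368,277),.2),("div",(290,400),0),("lip1",(206,349),.02),("lip2",(365,320),.02)]:
    print(n,onz(c,np.array(u)/s,z).round(3))
C=arm.get_calibration("wrist");R=arm.current_tool_rot();T=C["cam_to_world"]
print(R, R.T@(T[:3,3]-arm.current_ee_pos()), R.T@T[:3,:3])
E
```

```text
trivet [ 0.459 -0.345  0.008]
tin knob [ 0.53  -0.107  0.093]
egg [ 0.32  -0.015  0.06 ]
pl1 [ 0.636 -0.057  0.009]
pl2 [ 0.645 -0.145  0.009]
pl3 [ 0.471 -0.166  0.009]
pl4 [ 0.459 -0.077  0.009]
mat1 [ 0.708 -0.002  0.003]
mat2 [ 0.713 -0.201  0.003]
mat3 [ 0.413 -0.201  0.003]
mat4 [ 0.413 -0.002  0.003]
rail1 [0.503 0.464 0.2  ]
rail2 [0.589 0.075 0.2  ]
div [0.348 0.241 0.   ]
lip1 [0.451 0.419 0.02 ]
lip2 [0.52  0.086 0.02 ]
[[ 9.61933455e-01  2.73283738e-01 -1.63759048e-04]
 [ 2.73283775e-01 -9.61933060e-01  8.75705579e-04]
 [ 8.17908514e-05 -8.87123184e-04 -9.99999603e-01]] [ 7.60442526e-02 -1.60438799e-04 -1.70243046e-01] [[ 7.04977929e-04 -9.65027652e-01 -2.62147160e-01]
 [ 9.99999509e-01  8.63035473e-04 -4.87800490e-04]
 [ 6.96983259e-04 -2.62146687e-01  9.65027786e-01]]
```

```bash
cat >> h.py <<'E'
def tool(yaw,tilt):
    a=np.radians(yaw);t=np.radians(tilt)
    f=np.array([np.cos(a),np.sin(a),0]);z=np.array([0,0,1.])
    Z=f*np.sin(t)-z*np.cos(t); X=-(f*np.cos(t)+z*np.sin(t)); Y=np.cross(Z,X)
    return np.column_stack([X,Y,Z])
def save(arm,name,tag):
    import pickle
    c=arm.get_calibration(name); im=arm.snapshot(name)
    cv2.imwrite(f"pics/{tag}.png",im[:,:,::-1]); pickle.dump(c,open(f"pics/{tag}.pkl","wb"))
    cv2.imwrite(f"pics/{tag}_b.png",cv2.resize(im[:,:,::-1],(800,600),interpolation=cv2.INTER_CUBIC))
def load(tag):
    import pickle
    return cv2.imread(f"pics/{tag}.png"),pickle.load(open(f"pics/{tag}.pkl","rb"))
E
python3 - <<'E'
from rig import arm
from h import *
q=arm.current_joint_positions()
for p,y,t in [((.47,-.16,.30),0,30),((.45,.22,.32),12,30),((.53,-.11,.06),6.6,0),((.459,-.345,.06),6.6,0),((.459,-.345,.06),-30,0),((.55,.25,.08),12.4,30)]:
    print(p,arm.solve_ik(p,tool(y,t)))
E
```

```text
(0.47, -0.16, 0.3) [ -38.84874072    1.19820765  109.80712724   25.12115572   47.6268377
 -142.43333436]
(0.45, 0.22, 0.32) [ 23.12742392  -0.38096665 107.87024349  -8.0936612   43.26549792
 -74.42100462]
(0.53, -0.11, 0.06) [-1.80465594e+01  3.33076579e+01  9.81080492e+01 -2.54444375e-14
  4.85842929e+01 -1.14646559e+02]
(0.459, -0.345, 0.06) [-4.28876018e+01  3.51832609e+01  9.33536448e+01 -2.54444375e-14
  5.14630943e+01 -1.39487602e+02]
(0.459, -0.345, 0.06) [-4.28876018e+01  3.51832609e+01  9.33536448e+01 -2.54444375e-14
  5.14630943e+01 -1.02887602e+02]
(0.55, 0.25, 0.08) [ 21.40880753  30.94550843 114.30055105 -41.67733845   6.76201044
 -40.70330372]
```

```bash
python3 - <<'E'
from rig import arm
from h import *
for yy in (.13,.20,.29,.40):
  x=.546-.22*(yy-.27)
  for d in (0,.1):
    n=np.array([-.5*.976,-.5*.216,.866])
    p=np.array([x,yy,.05])+n*d
    print(p.round(3),[ (None if q is None else q.round(0)) for q in [arm.solve_ik(p,tool(12.4,t)) for t in (30,24)]])
arm.move_to((.47,-.16,.30),tool(0,30)); print(arm.current_t())
save(arm,"wrist","A")
arm.move_to((.45,.22,.32),tool(12,30)); print(arm.current_t())
save(arm,"wrist","B")
E
```

```text
[0.577 0.13  0.05 ] [None, array([   5.,   33.,  113.,   16.,   11., -112.])]
[0.528 0.119 0.137] [array([   3.,   21.,  120.,   26.,   10., -123.]), array([   4.,   20.,  115.,    9.,   21., -106.])]
[0.561 0.2   0.05 ] [None, array([ 14.,  33., 112.,  -4.,  11., -84.])]
[0.513 0.189 0.137] [array([ 15.,  21., 119.,  -7.,  10., -81.]), array([ 15.,  21., 114.,  -2.,  21., -86.])]
[0.542 0.29  0.05 ] [None, array([ 26.,  34., 109., -22.,  15., -57.])]
[0.493 0.279 0.137] [array([ 28.,  23., 116., -33.,  15., -44.]), array([ 27.,  22., 111., -15.,  24., -63.])]
[0.517 0.4   0.05 ] [array([ 40.,  37., 106., -54.,  16., -13.]), array([ 38.,  36., 101., -27.,  22., -41.])]
[0.469 0.389 0.137] [array([ 42.,  26., 108., -38.,  24., -28.]), array([ 40.,  26., 104., -22.,  31., -45.])]
2.2833
3.9167
```

View pics/A_b.png

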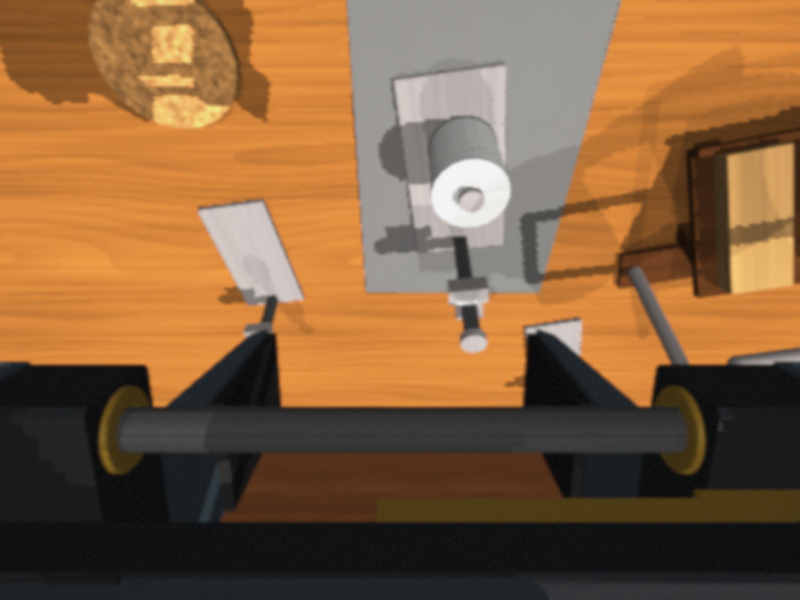

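View pics/B_b.png

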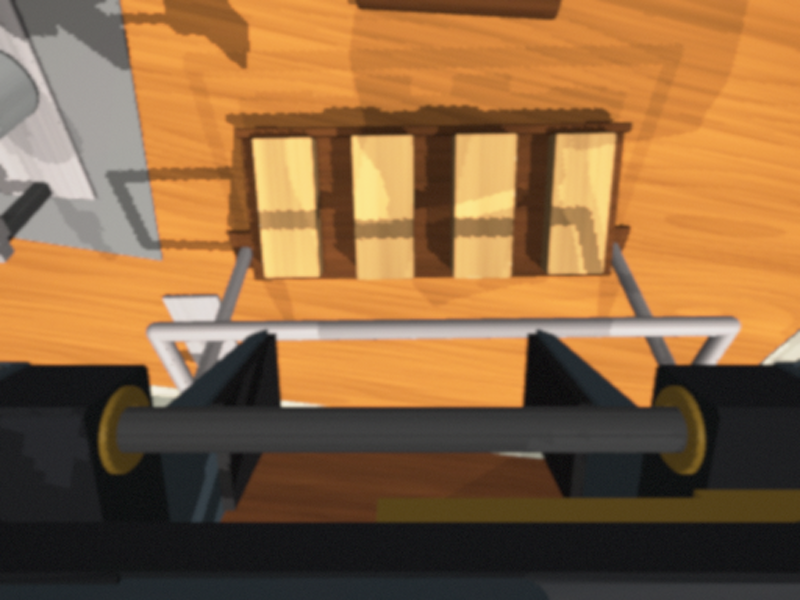

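```bash
python3 - <<'E'
from h import *
im,_=load("B"); cv2.imwrite("pics/Bz.png",cv2.resize(im[60:190,140:415],None,fx=2.9,fy=2.9,interpolation=cv2.INTER_CUBIC))
im,_=load("A"); cv2.imwrite("pics/Az.png",cv2.resize(im[30:235,220:370],None,fx=2.9,fy=2.9,interpolation=cv2.INTER_CUBIC))
im=cv2.imread("pics/side0.png");cv2.imwrite("pics/Sz.png",cv2.resize(im[140:220,225:345],None,fx=6,fy=6,interpolation=cv2.INTER_CUBIC))
E
```

```text
(no output)
```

View pics/Bz.png

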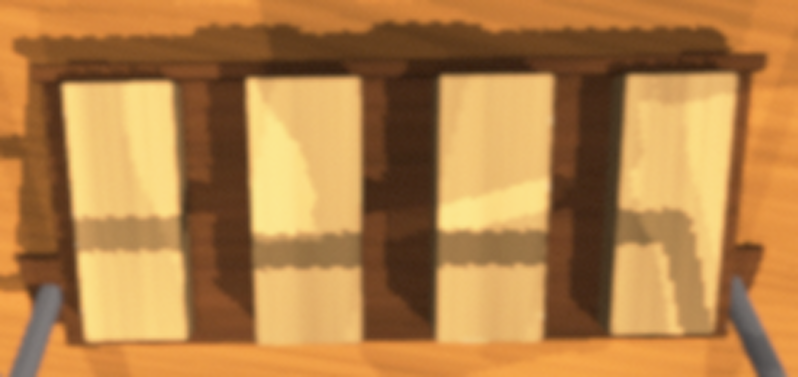

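View pics/Az.png

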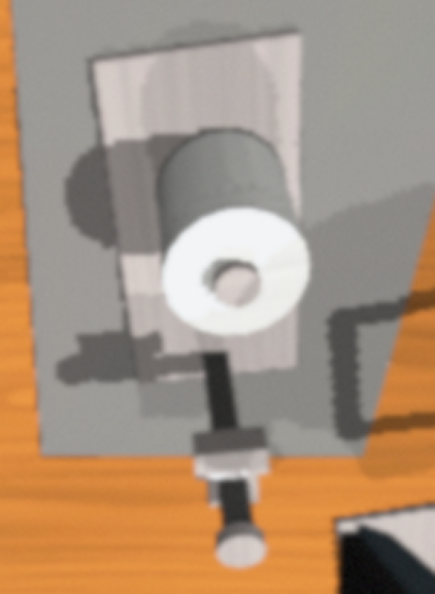

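View pics/Sz.png

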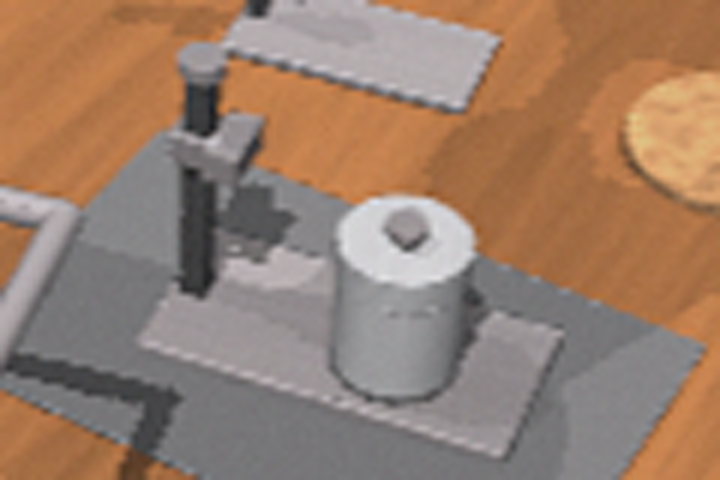

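```bash
cat > fit.py <<'E'
from h import *
from scipy.optimize import least_squares
def rt(x,y,yaw,P,z0=.009):
    a=np.radians(yaw);P=np.atleast_2d(np.array(P,float))
    R=np.array([[np.cos(a),-np.sin(a),0],[np.sin(a),np.cos(a),0],[0,0,1]])
    return P@R.T+[x,y,z0]
def pts(h):
    return [[-.07,-.045,0],[-.07,.045,0],[.11,-.045,0],[.11,.045,0],
     [.074,-.017,h-.008],[.074,.017,h-.008],[.074,-.017,h+.008],[.074,.017,h+.008]]
if __name__=="__main__":
    im,c=load("A")
    uv=np.array([[92,60],[300,33],[138,381],[297,367],[193,433],[266,429],[195,458],[269,453]])/2.9+[220,30]
    w=np.array([1,1,.5,1,1,1,1,1])[:,None]
    f=lambda p:((proj(c,rt(p[0],p[1],p[2],pts(p[3])))-uv)*w).ravel()
    r=least_squares(f,[.53,-.11,6,.09]); print(r.x.round(4)); print(r.fun.reshape(-1,2).round(1))
    p=r.x
    def draw(im,c,org,sz,s,out):
        im=cv2.resize(im[org[1]:org[1]+sz[1],org[0]:org[0]+sz[0]],None,fx=s,fy=s,interpolation=cv2.INTER_CUBIC)
        q=((proj(c,rt(p[0],p[1],p[2],pts(p[3])))-org+.5)*s-.5)
        for i,j in [(0,1),(1,3),(3,2),(2,0),(4,5),(5,7),(7,6),(6,4)]:
            cv2.line(im,tuple(q[i].round().astype(int).tolist()),tuple(q[j].round().astype(int).tolist()),(0,255,0),1)
        cv2.imwrite(out,im)
    draw(im,c,np.array([220,30]),(150,205),2.9,"pics/Ao.png")
    from rig import arm
    draw(cv2.imread("pics/side0.png"),arm.get_calibration("side"),np.array([225,140]),(120,80),6,"pics/So.png")
E
python3 fit.py
```

```text
[ 0.5396 -0.1123  7.7166  0.0932]
[[-0.6  0.4]
 [ 1.  -0.5]
 [-0.2  0.5]
 [ 0.3  0. ]
 [-0.3  0.7]
 [-0.3 -0.4]
 [-0.2  0.3]
 [ 0.1 -0.5]]
```

```bash
python3 -c "
import cv2,numpy as np
a=cv2.imread('pics/Ao.png');b=cv2.imread('pics/So.png');b=cv2.resize(b,(365*3//2,None) if 0 else (540,360))
h=max(a.shape[0],b.shape[0]);o=np.zeros((h,a.shape[1]+365,3),np.uint8)
o[:a.shape[0],:a.shape[1]]=a;b=b[:,:365];o[:b.shape[0],a.shape[1]:]=b;cv2.imwrite('pics/o1.png',o)"
```

```text
(no output)
```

View pics/o1.png

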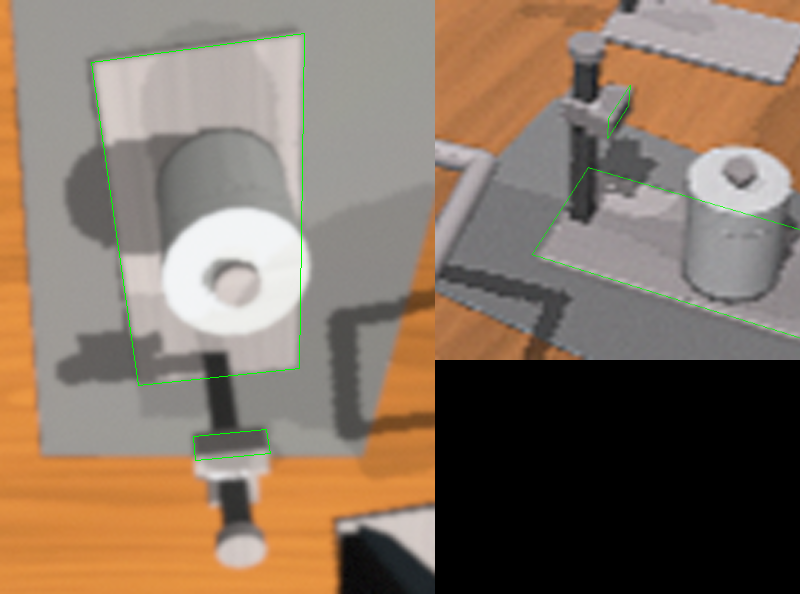

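```bash
python3 - <<'E'
from h import *
from rig import arm
im,c=load("A"); ct=arm.get_calibration("top"); cs=arm.get_calibration("side")
top=cv2.imread("pics/top0.png");side=cv2.imread("pics/side0.png")
print("tin lid A",onz(c,np.array([236.5,271])/2.9+[220,30],.083).round(4),"knob",onz(c,np.array([237,285])/2.9+[220,30],.093).round(4))
print("lid side",onz(cs,np.array([404.5,240])/6+[225,140],.083).round(4))
print("knob top",onz(ct,np.array([459,315])/1.5625,.093).round(4))
# trivet by colour/texture: unproject to z=8mm plane, fit
for n,i,cc in (("A",im,c),("top",top,ct),("side",side,cs)):
    g=proj(cc,[.459,-.345,.008])[0]; print(n,g)
    # rectify plane z=.008 to 1mm/px around
    W=200; q=np.array([[.459-.1,-.345-.1],[.459+.1,-.345-.1],[.459+.1,-.345+.1],[.459-.1,-.345+.1]])
    src=proj(cc,np.c_[q,np.full(4,.008)]).astype(np.float32)
    H=cv2.getPerspectiveTransform(src,np.array([[0,0],[600,0],[600,600],[0,600]],np.float32))
    r=cv2.warpPerspective(i,H,(600,600)); cv2.circle(r,(300,300),165,(0,255,0),1); cv2.imwrite(f"pics/tr{n}.png",cv2.resize(r,(260,260)))
cv2.imwrite("pics/tr.png",np.hstack([cv2.imread(f"pics/tr{n}.png") for n in("A","top","side")]))
E
```

```text
tin lid A [ 0.5329 -0.1055  0.083 ] knob [ 0.5331 -0.1063  0.093 ]
lid side [ 0.5306 -0.1043  0.083 ]
knob top [ 0.5296 -0.1073  0.093 ]
A [102.5232048   36.23286081]
top [362.92406563 226.41398029]
side [347.46241308 162.26060184]
```

View pics/tr.png

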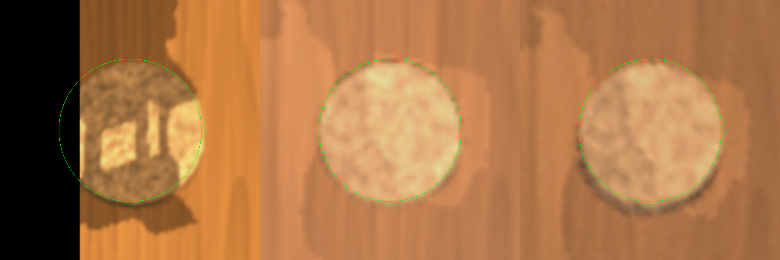

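```bash
cat > rect.py <<'E'
from h import *
def rect(i,cc,x,y,yaw,z,x0,x1,y0,y1,s=1200):
    a=np.radians(yaw);L=np.array([[x0,y0],[x1,y0],[x1,y1],[x0,y1]])
    q=L@np.array([[np.cos(a),-np.sin(a)],[np.sin(a),np.cos(a)]]).T+[x,y]
    src=proj(cc,np.c_[q,np.full(4,z)]).astype(np.float32)
    w,h=int((x1-x0)*s),int((y1-y0)*s)
    H=cv2.getPerspectiveTransform(src,np.array([[0,0],[w,0],[w,h],[0,h]],np.float32))
    return cv2.warpPerspective(i,H,(w,h),flags=cv2.INTER_CUBIC)
E
python3 - <<'E'
from rect import *
from rig import arm
im,c=load("A")
L=[]
for i,cc in ((im,c),(cv2.imread("pics/top0.png"),arm.get_calibration("top")),(cv2.imread("pics/side0.png"),arm.get_calibration("side"))):
    r=rect(i,cc,.5396,-.1123,7.7,.009,-.1,.14,-.07,.07,2400)
    f=lambda x,y:(int((x+.1)*2400),int((y+.07)*2400))
    cv2.rectangle(r,f(-.07,-.045),f(.11,.045),(0,255,0),1);L.append(r)
o=np.vstack(L);cv2.imwrite("pics/pl.png",cv2.resize(o,(340,600)) if 0 else cv2.resize(o,None,fx=.59,fy=.59))
E
```

```text
(no output)
```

View pics/pl.png

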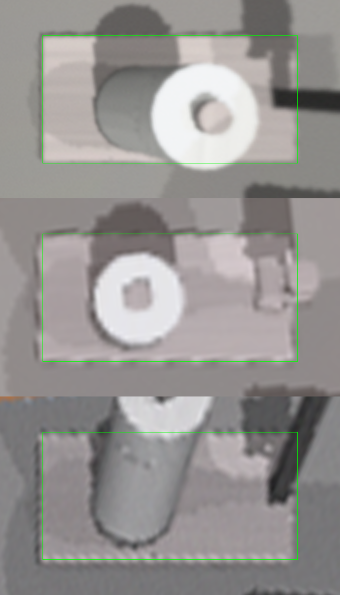

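```bash
cat > rk.py <<'E'
from h import *
from scipy.optimize import least_squares
def rk(x,y,yaw,P): # P rows: s(upslope), w(lateral rack y), n(normal)
    a=np.radians(yaw);c,s=np.cos(np.pi/6),.5
    P=np.atleast_2d(np.array(P,float))
    loc=np.c_[P[:,0]*c-P[:,2]*s,P[:,1],.05+P[:,0]*s+P[:,2]*c]
    R=np.array([[np.cos(a),-np.sin(a),0],[np.sin(a),np.cos(a),0],[0,0,1]])
    return loc@R.T+[x,y,0]
LAT=[-.1275,-.0425,.0425,.1275]
def top(s,w,n): return [[s-.06,w-.025,n],[s-.06,w+.025,n],[s+.06,w-.025,n],[s+.06,w+.025,n]]
E
python3 - <<'E'
from rk import *
from rig import arm
im,c=load("B")
uv=np.array([[62,82],[179,80],[83,341],[187,339],[246,78],[362,76],[256,342],[360,341],[438,74],[553,73],[437,342],[544,341],[625,74],[738,73],[611,334],[716,334]])/2.9+[140,60]
def M(p): return np.vstack([rk(p[0],p[1],p[2],top(p[3+i],LAT[i]+p[11+i],p[7+i])) for i in range(4)])
f=lambda p:np.r_[(proj(c,M(p))-uv).ravel(),(p[3:7]+.0)*50,p[11:]*100]
p0=[.546,.27,12.4]+[0]*4+[.03]*4+[0]*4
r=least_squares(f,p0,x_scale=[.01,.01,1]+[.01]*12);p=r.x;print(p.round(4));print(r.fun[:32].reshape(-1,2).round(1).tolist())
rail=rk(0,0,0,[0,0,0])
cs=arm.get_calibration("side");im=cv2.imread("pics/side0.png")
np.save("rack.npy",p)
org=np.array([100,200]);s=4
im=cv2.resize(im[200:384,100:290],None,fx=s,fy=s,interpolation=cv2.INTER_CUBIC)
for i in range(4):
  for n,col in ((.024,(255,0,0)),(.036,(0,255,0))):
    q=(proj(cs,rk(p[0],p[1],p[2],top(p[3+i],LAT[i],n)))-org+.5)*s
    for a,b in((0,1),(1,3),(3,2),(2,0)):cv2.line(im,tuple(q[a].astype(int).tolist()),tuple(q[b].astype(int).tolist()),col,1)
cv2.imwrite("pics/Ro.png",im[:600])
E
```

```text
[ 5.52400e-01  2.70700e-01  1.28384e+01 -1.00000e-04 -1.00000e-04
 -1.00000e-04  2.00000e-04  2.44000e-02  3.13000e-02  3.54000e-02
  2.20000e-02  8.00000e-04 -6.00000e-04 -5.00000e-04  3.00000e-04]
[[0.4, -0.3], [-1.8, -0.1], [1.0, 0.1], [0.6, 0.4], [0.2, -0.2], [-0.8, -0.0], [0.2, 0.1], [0.5, 0.1], [0.6, 0.1], [0.4, -0.1], [-0.4, 0.1], [-0.7, -0.0], [0.8, 0.0], [0.2, -0.2], [-0.3, 0.3], [-0.8, -0.1]]
```

View pics/Ro.png

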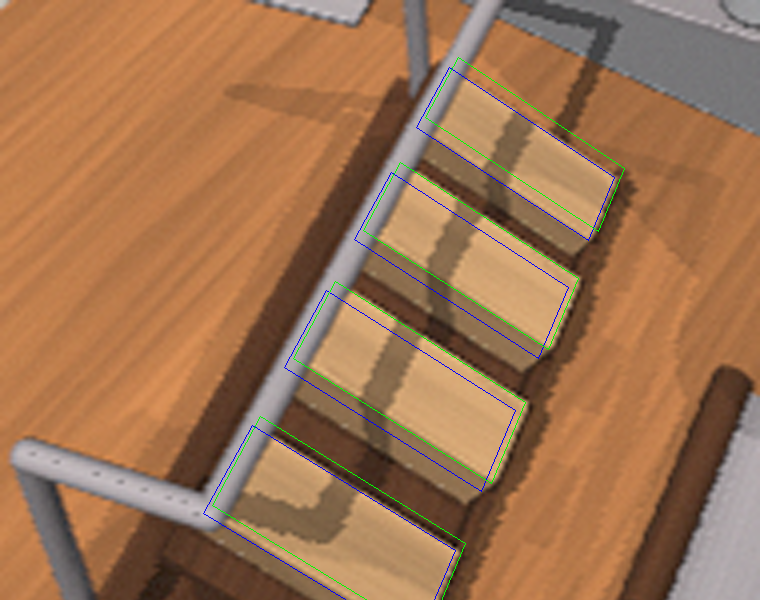

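```bash
cat > plan.py <<'E'
from h import *
from rk import *
RK=np.load("rack.npy")
PL=(.5388,-.1123,7.6)
def F(R,p):
    T=np.eye(4);T[:3,:3]=R;T[:3,3]=p;return T
def board_rack(i,th):   # board frame: x upslope, z normal
    o,ex,ey,ez=rk(RK[0],RK[1],RK[2],[[0,LAT[i],th/2],[1,LAT[i],th/2],[0,LAT[i]+1,th/2],[0,LAT[i],th/2+1]])
    return F(np.column_stack([ex-o,ey-o,ez-o]),o)
def board_plate(zb,th,dx=0,dy=0,dyaw=0):
    a=np.radians(PL[2]+dyaw);c,s=np.cos(a),np.sin(a)
    b=np.radians(PL[2]);C,S=np.cos(b),np.sin(b)
    return F(np.array([[c,-s,0],[s,c,0],[0,0,1]]),[PL[0]+C*dx-S*dy,PL[1]+S*dx+C*dy,.009+zb+th/2])
def grasp(i,th,tilt=25,s=-.010,n=.006):
    p=rk(RK[0],RK[1],RK[2],[[s,LAT[i],n]])[0]
    return F(tool(RK[2],tilt),p)
E
python3 - <<'E'
from rig import arm
from plan import *
for i,th,n,zb in((1,.036,.008,0),(2,.036,.008,.036),(0,.024,.004,.072)):
  for tilt in(30,27,25,22):
   for s in(-.01,-.02):
    G=grasp(i,th,tilt,s,n);H=G.copy();H[:3,3]-=H[:3,2]*.07
    P=board_plate(zb,th)@np.linalg.inv(board_rack(i,th))@G
    qs=[arm.solve_ik(T[:3,3],T[:3,:3]) for T in(G,H,P)]
    print(i,tilt,s,[None if q is None else q.round(0).tolist() for q in qs])
for p in((.531,-.1055,.032),(.459,-.345,.032)): print(arm.solve_ik(p,tool(7.6,0)))
E
```

```text
1 30 -0.01 [None, [19.0, 25.0, 119.0, -25.0, 7.0, -60.0], [-18.0, 37.0, 100.0, -0.0, 43.0, -116.0]]
1 30 -0.02 [None, None, [-19.0, 37.0, 101.0, -0.0, 42.0, -117.0]]
1 27 -0.01 [None, [18.0, 24.0, 116.0, -11.0, 13.0, -74.0], [-18.0, 38.0, 97.0, -2.0, 47.0, -114.0]]
1 27 -0.02 [None, [19.0, 25.0, 117.0, -13.0, 11.0, -72.0], [-18.0, 38.0, 99.0, -2.0, 46.0, -114.0]]
1 25 -0.01 [[18.0, 33.0, 113.0, -13.0, 9.0, -72.0], [18.0, 24.0, 114.0, -8.0, 17.0, -78.0], [-17.0, 39.0, 95.0, -3.0, 50.0, -113.0]]
1 25 -0.02 [[18.0, 33.0, 114.0, -16.0, 8.0, -69.0], [18.0, 25.0, 115.0, -9.0, 16.0, -76.0], [-18.0, 38.0, 97.0, -3.0, 49.0, -113.0]]
1 22 -0.01 [[18.0, 33.0, 110.0, -7.0, 15.0, -79.0], [18.0, 25.0, 111.0, -5.0, 23.0, -81.0], [-16.0, 40.0, 93.0, -4.0, 54.0, -111.0]]
1 22 -0.02 [[18.0, 33.0, 112.0, -8.0, 13.0, -78.0], [18.0, 25.0, 112.0, -5.0, 22.0, -80.0], [-17.0, 39.0, 94.0, -4.0, 54.0, -112.0]]
2 30 -0.01 [[29.0, 35.0, 113.0, -70.0, 9.0, -6.0], [31.0, 26.0, 115.0, -42.0, 13.0, -33.0], [-18.0, 34.0, 98.0, -0.0, 48.0, -116.0]]
2 30 -0.02 [None, [31.0, 27.0, 116.0, -47.0, 12.0, -28.0], [-19.0, 33
[... 1161 characters left out ...]
-115.0]]
0 25 -0.01 [[7.0, 33.0, 114.0, 18.0, 8.0, -114.0], [6.0, 24.0, 115.0, 10.0, 16.0, -106.0], [-17.0, 33.0, 93.0, -2.0, 59.0, -113.0]]
0 25 -0.02 [None, [6.0, 24.0, 117.0, 11.0, 14.0, -107.0], [-18.0, 32.0, 94.0, -3.0, 58.0, -114.0]]
0 22 -0.01 [[7.0, 33.0, 112.0, 9.0, 14.0, -104.0], [7.0, 24.0, 112.0, 6.0, 22.0, -101.0], [-16.0, 34.0, 91.0, -4.0, 63.0, -112.0]]
0 22 -0.02 [[7.0, 33.0, 113.0, 11.0, 12.0, -106.0], [7.0, 24.0, 113.0, 7.0, 20.0, -102.0], [-17.0, 34.0, 92.0, -4.0, 62.0, -112.0]]
[-1.75577473e+01  3.59029055e+01  9.91498523e+01 -2.54444375e-14
  4.49472422e+01 -1.15157747e+02]
[-4.28876018e+01  3.76052839e+01  9.43704226e+01 -2.54444375e-14
  4.80242935e+01 -1.40487602e+02]
```

```bash
python3 - <<'E'
from rig import arm
from plan import *
R=tool(7.6,0)
arm.move_to((.531,-.1055,.14),R)
arm.move_l((.531,-.1055,.032),feed=.2)
arm.grip(.045); print(arm.current_width(),arm.current_t())
arm.move_l((.531,-.1055,.16),feed=.25)
arm.move_to((.459,-.345,.12),R)
arm.move_l((.459,-.345,.0325),feed=.15)
print(arm.current_force())
arm.grip(.085)
arm.move_l((.459,-.345,.16),feed=.25)
print(arm.current_t())
save(arm,"top","t1");save(arm,"side","s1");save(arm,"wrist","w1")
E
```

```text
0.05961209248692415 6.6583
[-0.12375555  0.29832624 -0.87294946]
10.275
```

```bash
python3 - <<'E'
from rect import *
L=[]
for n in("t1","s1"):
    i,c=load(n)
    r=rect(i,c,.5388,-.1123,7.6,.009,-.1,.14,-.07,.07,1600)
    f=lambda x,y:(int((x+.1)*1600),int((y+.07)*1600))
    cv2.rectangle(r,f(-.07,-.045),f(.11,.045),(0,255,0),1)
    q=rect(i,c,.459,-.345,0,.082 ,-.07,.07,-.07,.07,1600);cv2.circle(q,(112,112),48,(0,255,0),1)
    L.append(np.hstack([r,q]))
cv2.imwrite("pics/c1.png",np.vstack(L))
E
```

```text
(no output)
```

View pics/c1.png

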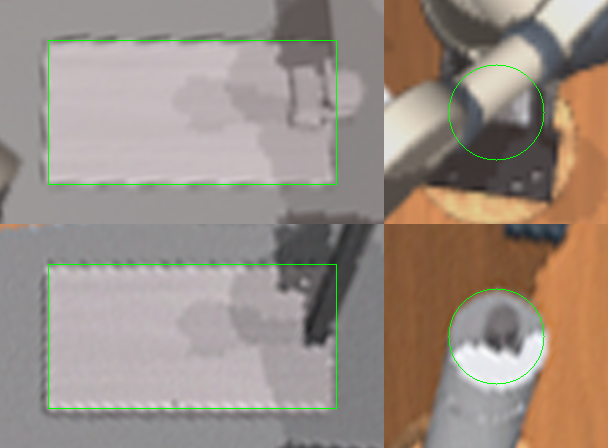

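View pics/s1.png

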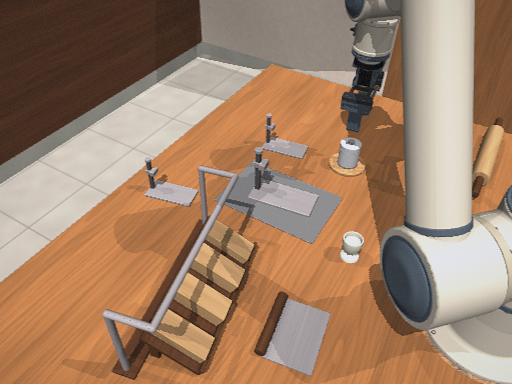

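```bash
sed -i 's/PL=(.5388/PL=(.5383/' plan.py; cat >> plan.py <<'E'
def pick(arm,i,th,n,pre=None):
    G=grasp(i,th,23,-.012,n);R=G[:3,:3];g=G[:3,3]
    a=np.radians(RK[2]);f=np.array([np.cos(a),np.sin(a),0]);z=np.array([0,0,1.])
    nn=-f*.5+z*.866
    if pre is not None: arm.move_to(*pre)
    h=g-R[:,2]*.075
    arm.move_to(h-f*.10+z*.03,R); arm.grip(.066)
    arm.move_l(h,feed=.25); arm.move_l(g,feed=.15)
    print("at grasp F",arm.current_force().round(1),"err",(arm.current_ee_pos()-g).round(4))
    arm.grip(.035); print("w",arm.current_width(),"t",arm.current_t())
    arm.move_l(g+nn*.045,feed=.15); arm.move_l(g+nn*.045-f*.12+z*.05,feed=.3)
    print("w",arm.current_width(),"F",arm.current_force().round(1))
    return G
def place(arm,i,th,zb,G,hov=.13,drop=.0015,**k):
    P=board_plate(zb,th,**k)@np.linalg.inv(board_rack(i,th))@G
    p=P[:3,3]+[0,0,drop];R=P[:3,:3];z=np.array([0,0,1.])
    arm.move_to(p+z*hov,R); arm.move_l(p+z*.02,feed=.25); arm.move_l(p,feed=.06)
    print("at place F",arm.current_force().round(1),"t",arm.current_t())
    arm.grip(.066); arm.move_l(p+z*.11,feed=.25)
    print("t",arm.current_t())
E
python3 - <<'E'
from rig import arm
from plan import *
G=pick(arm,1,.036,.008,((.45,.0,.28),tool(10,10)))
save(arm,"side","s2");save(arm,"wrist","w2")
E
```

```text
at grasp F [ 0.3  0.6 -0.1] err [-0.0005 -0.0001  0.0004]
w 0.04979873905422876 t 14.8417
w 0.049874455642307296 F [ 0.   0.  -1.7]
```

View pics/s2.png

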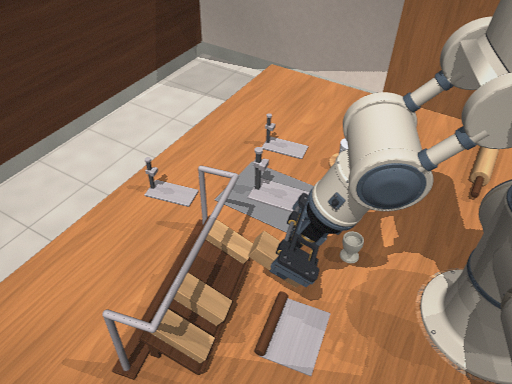

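View pics/w2.png

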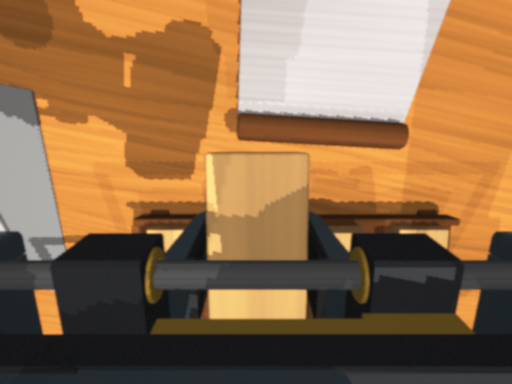

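```bash
python3 - <<'E'
from rig import arm
from plan import *
im,c=load("w2")
G=grasp(1,.036,23,-.012,.008)
W=F(arm.current_tool_rot(),arm.current_ee_pos())@np.linalg.inv(G)@board_rack(1,.036)
P=np.array([[-.06,-.025,.018],[-.06,.025,.018]])@W[:3,:3].T+W[:3,3]
print(proj(c,P))
place(arm,1,.036,0,G)
save(arm,"side","s3");save(arm,"wrist","w3");save(arm,"top","t3")
E
```

```text
[[202.51715885 154.64757101]
 [309.07267583 154.68806806]]
at place F [ 0.2 -0.8 -0.9] t 18.3083
t 19.3583
```

```bash
cat > chk.py <<'E'
import sys
from rect import *
from plan import PL
z=float(sys.argv[1]);L=[]
for n in sys.argv[2:]:
    i,c=load(n)
    r=rect(i,c,*PL,.009+z,-.1,.1,-.06,.06,2000)
    f=lambda x,y:(int((x+.1)*2000),int((y+.06)*2000))
    cv2.rectangle(r,f(-.06,-.025),f(.06,.025),(0,255,0),1);L.append(r)
cv2.imwrite("pics/chk_%s.png"%sys.argv[2],np.vstack(L) if len(L)<3 else cv2.resize(np.vstack(L),None,fx=.8,fy=.8))
E
python3 chk.py .036 s3 w3 t3
```

```text
(no output)
```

View pics/chk_s3.png

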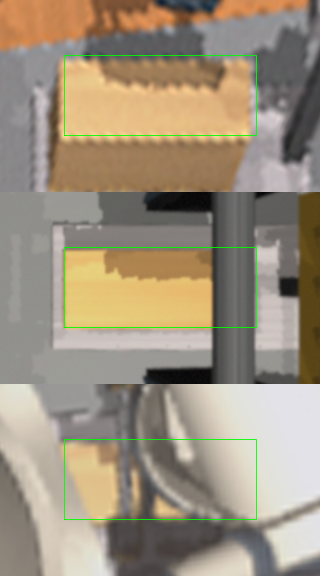

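View pics/s3.png

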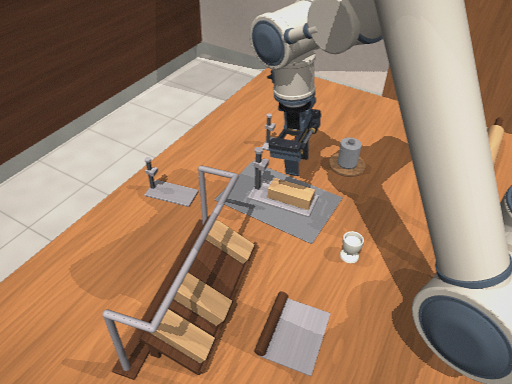

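```bash
python3 - <<'E'
from rig import arm
from plan import *
G=pick(arm,2,.036,.008,((.45,.1,.28),tool(10,15)))
place(arm,2,.036,.036,G)
save(arm,"side","s4");save(arm,"wrist","w4")
E
python3 chk.py .072 s4 w4
```

```text
at grasp F [0.  0.6 0.6] err [-0.0004 -0.      0.0005]
w 0.04995672542793722 t 23.3083
w 0.05011537020630403 F [-0.   0.9 -0.6]
at place F [-0.6 -0.1 -1.9] t 26.9583
t 28.0083
```

View pics/chk_s4.png

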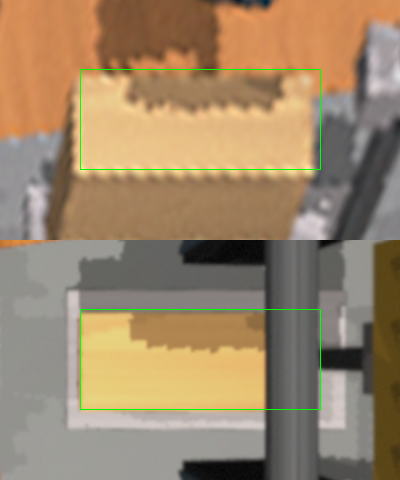

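View pics/s4_b.png

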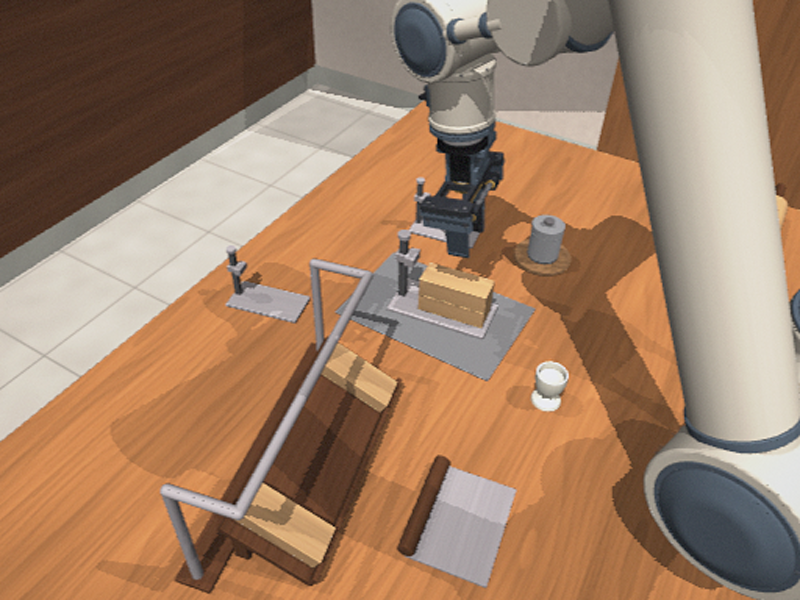

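View pics/w4.png

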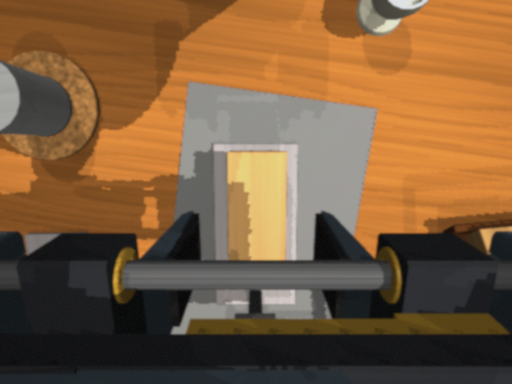

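```bash
python3 - <<'E'
from rig import arm
from plan import *
G=pick(arm,0,.024,.004,((.45,.05,.29),tool(10,15)))
place(arm,0,.024,.072,G,hov=.08)
arm.move_to((.42,.12,.30),tool(-25,25))
arm.sleep(.3)
save(arm,"side","s5");save(arm,"wrist","w5");save(arm,"top","t5"); print(arm.current_t())
E
python3 chk.py .096 s5 t5
```

```text
at grasp F [-0.4  0.1 -0.1] err [-0.0005 -0.0002  0.0001]
w 0.050043767499288 t 31.55
w 0.04978292847943405 F [ 1.2  0.3 -0.9]
at place F [ 0.5 -0.7 -1.5] t 34.4417
t 35.4917
37.2667
```

View pics/chk_s5.png

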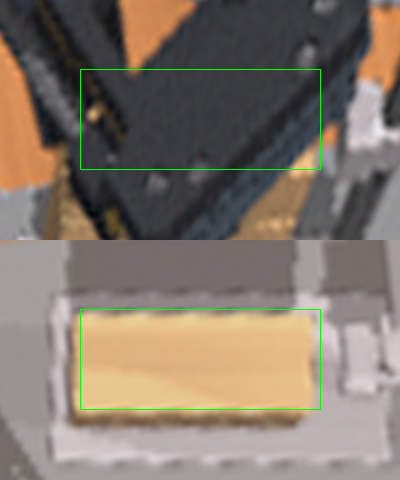

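View pics/s5_b.png

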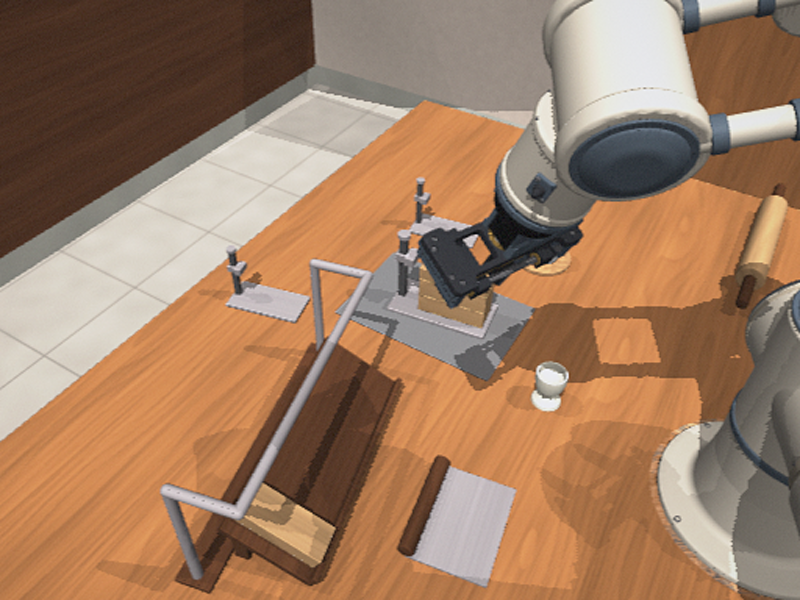

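View pics/w5_b.png

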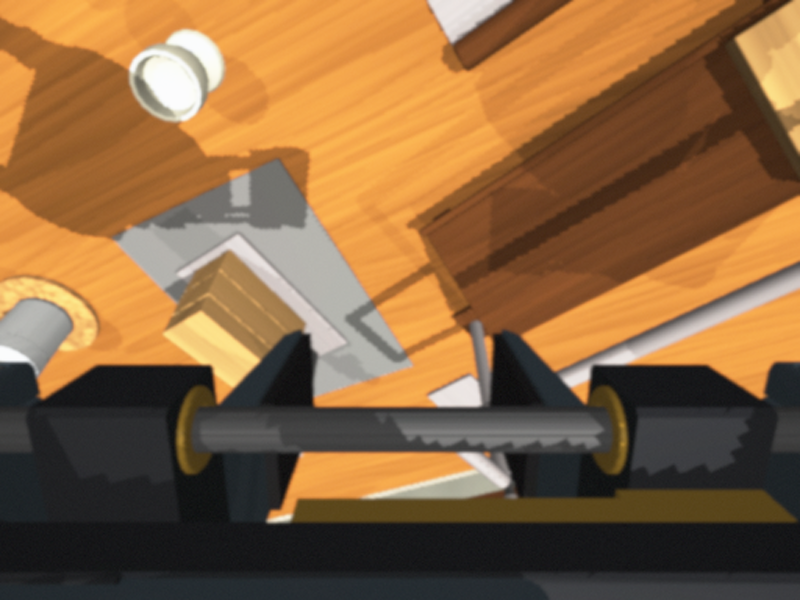

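```bash
python3 - <<'E'
from rig import arm
from h import *
arm.move_to((.40,-.11,.33),tool(5,20)); save(arm,"wrist","w6")
arm.move_to((.30,-.40,.33),tool(-30,10)); save(arm,"side","s6"); save(arm,"top","t6"); print(arm.current_t())
E
cat > chk2.py <<'E'
from rect import *
from plan import PL
L=[]
for n in("s6","w6","t6"):
    i,c=load(n);row=[]
    for z,(a,b,d,e) in((0,(-.07,.11,-.045,.045)),(.096,(-.06,.06,-.025,.025))):
        S=2400; r=rect(i,c,*PL,.009+z,-.09,.13,-.06,.06,S)
        f=lambda x,y:(int((x+.09)*S),int((y+.06)*S))
        cv2.rectangle(r,f(a,d),f(b,e),(0,255,0),1);row.append(r)
    L.append(np.hstack(row))
o=np.vstack(L);cv2.imwrite("pics/c6.png",cv2.resize(o,None,fx=.69,fy=.69,interpolation=cv2.INTER_AREA))
E
python3 chk2.py
```

```text
40.2
```

View pics/c6.png

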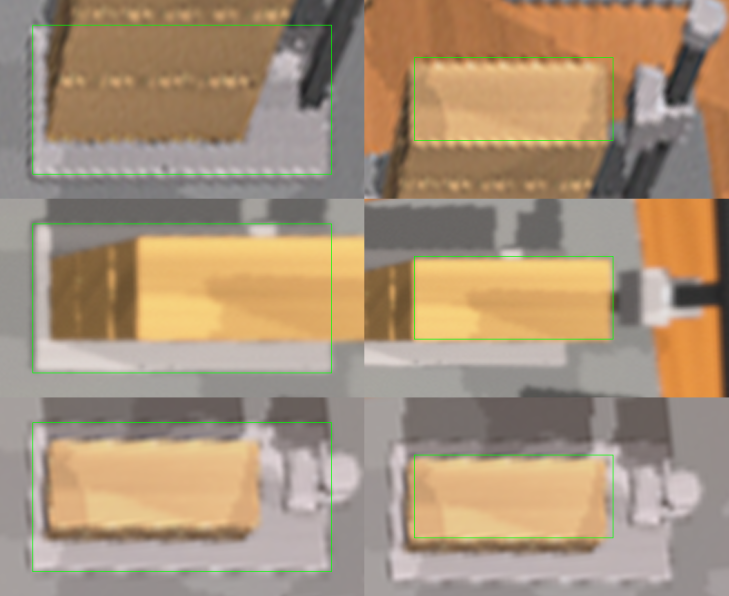

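View pics/w6_b.png

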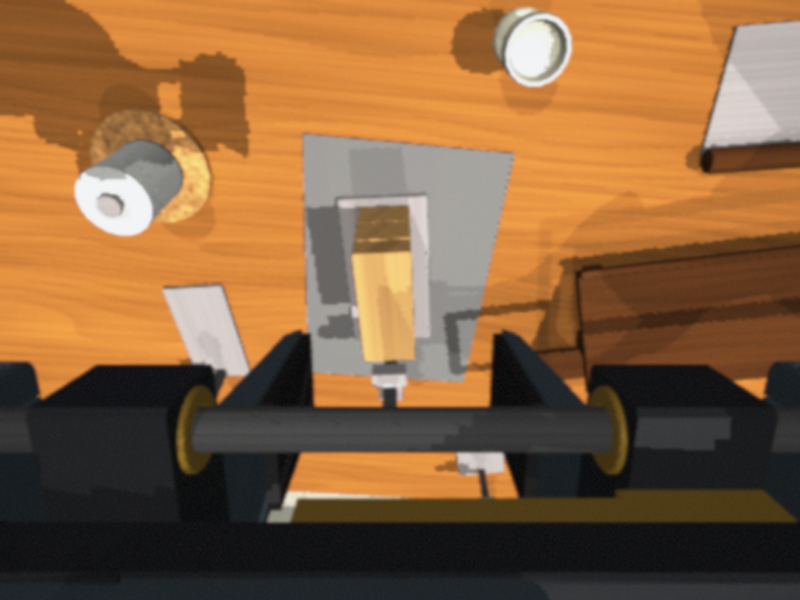

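View pics/s6_b.png

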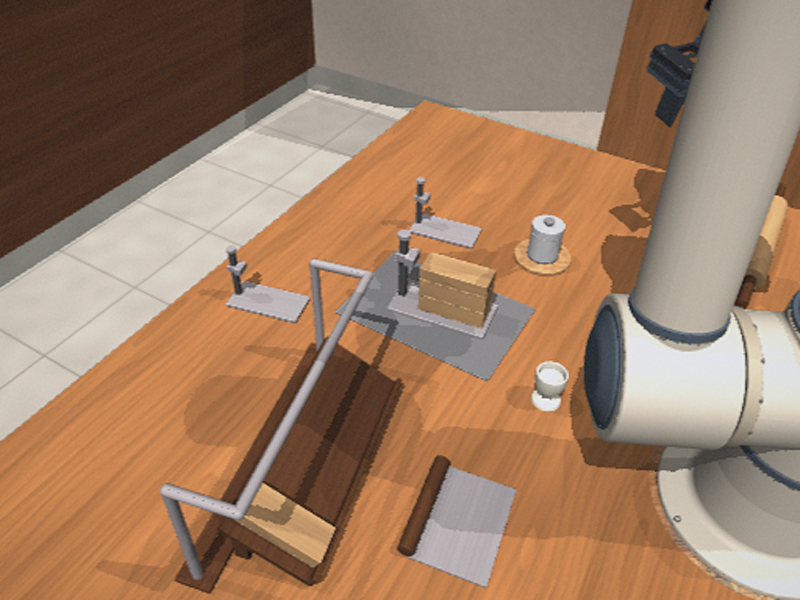

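```bash
python3 - <<'E'
from fit import *
from plan import PL
L=[]
for tag,org,sz,s in(("s6",np.array([240,140]),(50,40),8),("w6",np.array([215,215]),(65,45),6)):
  for h in(.0932,.088):
    im,c=load(tag)
    im=cv2.resize(im[org[1]:org[1]+sz[1],org[0]:org[0]+sz[0]],None,fx=s,fy=s,interpolation=cv2.INTER_CUBIC)
    P=pts(h)[4:]+[[.06,-.025,.096],[.06,.025,.096],[-.06,.025,.096],[-.06,-.025,.096]]
    q=((proj(c,rt(*PL,P))-org+.5)*s)
    for i,j in [(0,1),(1,3),(3,2),(2,0),(4,5),(5,6)]:
        cv2.line(im,tuple(q[i].round().astype(int).tolist()),tuple(q[j].round().astype(int).tolist()),(0,255,0),1)
    L.append(cv2.resize(im,(390,290)))
cv2.imwrite("pics/tab.png",np.vstack([np.hstack(L[:2]),np.hstack(L[2:])]))
E
```

```text
(no output)
```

View pics/tab.png

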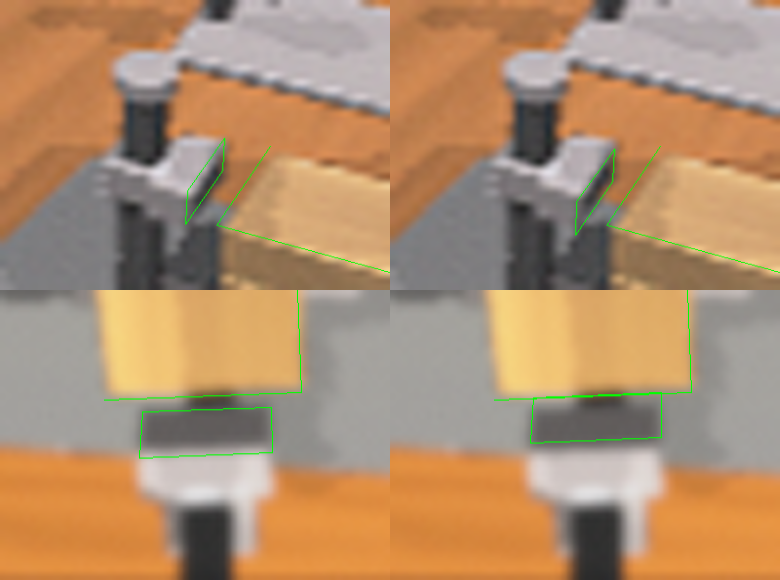

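```bash
python3 - <<'E'
from rig import arm
print(arm.current_t(),arm.current_force().round(1)); arm.sign_off()
E
```

```text
40.2 [ 0.1  0.1 -0. ]
the job is handed in; nothing more can be done
```

The job is done and handed in at about 40 s. Sign-off gives no verdict, so everything below rests on my own picture checks.

- **Tin:** I lifted it off the plate and it stands upright on the trivet. It was put down at the measured trivet centre, and the last pictures show it well inside the rim.
- **Stack:** it is two thick boards with a thin one on top, 96 mm in all, centred on the plate and in line with it. The other thin board is still in the rack.
- **Tab height:** two views put the middle of the tab at about 92–93 mm above the plate, so its edges are at roughly 84 and 101 mm. The stack top is between them with at least 4 mm to spare.
- **Centring:** the side and wrist views put the stack within about 1–2 mm of centre. The top camera read about 2 mm towards the robot, but it showed the plate itself about 1 mm off the same way. I took the rest as calibration error and did not correct it.
- **Everything else:** the egg cup, the dough divider and the tab look unmoved in the last pictures. The arm stood clear with almost no force on the wrist.

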